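# Load the bead-drilling jig and press its keyed guide home

## Task

Move the two loose copper beads from the white plastic block into the two empty wells of the drilling jig, one bead per well (the third well is already filled). Then take the drill guide off its green stand by the wooden knob, push its keyed shaft into the jig's brass hub, turning it until the key slips into the slot, and keep pushing against the spring until the guide's plate sits down on the hub. Finish while still gripping the knob and holding the guide pressed fully home; leave the other tools on the bench where they are.

Things in the scene. Friction and masses are not known exactly. Their poses are not given: they have to be found in the camera images.
- jig: Drilling jig fixed to the bench: block 130 x 130, its flat aluminium top 38 above the bench. A brass hub 44 across stands up at the centre, rim 52 above the bench. Three wells lie round it, centres 47 from its axis. Origin: on the hub axis at bench level; z up, x towards the keyway slot in the hub. A red stripe on the top, outside the hub, points to the slot.
- hub_mouth (a point): Centre of the hub's mouth, at rim height. Vertical bore 20.6 across, with a keyway slot 7.8 wide reaching 17.5 from the axis on the jig's +x side, open along the whole depth. A spring plunger stands in the bore, its top 34 below the rim.
- well_1 (a point): Empty round well, 26 across, 12 deep; the point is the centre of its floor, 26 above the bench, at +60 degrees from the jig's x. A seated bead stands 8 above the jig top. The hub wall is 25 from the well's centre and 14 higher than the jig top: let the fingers open along the tangent to the hub.
- guide: Drill guide, loose, about 200 g, upright in its stand. Steel plate 6 thick with arms 22 wide reaching 58 from the axis at +60, -60 and 180 degrees from its x; wooden knob above, keyed shaft below. A red tab on the plate marks the key's side. Origin: on the axis at the plate's underside; z up, x towards the key. Home: origin at the hub mouth, x along the jig's x, arms just clear of the beads.
- knob (a point): Middle of the guide's square wooden knob, 24 x 24, faces square to the guide's x and y, reaching from 6 to 58 above the plate's underside (guide origin); this point is 36 above it.
- key_end (a point): Lower end of the key on the guide's shaft. Shaft 18 across, reaching 42 below the guide's origin, its last 5 tapered to 11 across. The key, 6 wide, runs along the +x side from the plate down to 30 below the origin and reaches 15 from the axis; the lowest 12 of the shaft is round, so it centres in the bore before the key meets the rim.
- well_2 (a point): Empty well like well_1, at -60 degrees from x in the jig frame.
- well_3 (a point): Well like well_1, at 180 degrees in the jig frame; it already holds a bead (bead_c) that must stay there.
- stand: Green-painted block fixed to the bench, 70 x 70, 60 tall, with a square hole 36 wide right through; the guide's plate rests on its top with the shaft hanging free inside. Origin: axis, bench level.
- plunger (a joint): Spring plunger in the bore, m pressed down: 0 at rest, 0.008 when the guide is fully home. The spring pushes up with about 2.5 N at 0 and 8 N at 0.008: it lifts the guide again if it is let go.
- bead_block: White plastic block fixed to the bench, 55 (x) x 150 (y) x 24 tall, with three round dimples 3 deep in a row along its y, at -50, 0 and +50. Beads lie in two of them (-50 and 0); the third is empty. Origin: centre of the underside.
- bead_a_center (a point): Centre of a loose solid copper bead, a ball 20 across, 35 g, in a dimple of the block (centre 31 above the bench).
- bead_b_center (a point): Centre of the second loose bead, same kind, in another dimple of the block.
- bead_c_center (a point): Centre of the bead that is already in well_3 (centre 36 above the bench).
- hammer: Bystander: loose hammer lying flat, 240 long. Origin under its middle. To be left where it is.
- screwdriver: Bystander: loose screwdriver lying flat, 180 long. To be left where it is.
- pot: Bystander: loose dark steel cup, 64 across, 60 tall. To be left where it is.
- jar: Bystander: loose closed jar, 56 across, 70 tall. To be left where it is.
- steel_block: Bystander: loose bright steel bench block 65 x 65 x 20. To be left where it is.
- tube: Bystander: loose bright steel rod lying flat, 20 across, 160 long. To be left where it is.
Not all that is in view belongs to the job. Leave any pink or purple look-alike of the guide alone.

How it is judged:
By the outcome, as a careful person would: the job done as asked, in the order asked, and still so for the second after the job is handed in, while the arm keeps its last pose, push and grip.
It also fails if it takes over 72 s, if anything falls off the work surface, if the arm or the gripper's body presses on something with over 40 N, if the wrist force passes 120 N, or if a joint passes its speed limit or range.

## Robot

A 7-joint arm with a two-finger parallel gripper is mounted at the origin on the work surface. World frame = base frame: x ahead of the robot, y to its left, z up, the work surface at z = 0. Lengths are in m, angles in degrees, forces in N, time in s.
With the tool pointing down it reaches from about 0.35 to 0.9 m from the base axis. Payload 19.9 kg.
Tool frame: the origin (TCP) lies between the finger pads; the fingertips stand 11 mm ahead of it and the grasp point (between the pads) lies 8 mm behind it; z points along the fingers, y is the direction in which the jaws open and shut (so a half turn about z gives the same grasp; the last joint's range is limited). The gripper opens to 85 mm and grips with 20 to 120 N. Pads are 22 mm wide; open, the fingers measure 114 mm over their backs; the gripper's body (76 mm by 85 mm) begins 54 mm behind the grasp point. The pads swing forward as they close: fully open they stand 13 mm farther back than shut.
Start: joints at [63.283, 23.915, -0.59, 92.452, 0.269, 63.638, -3.037], TCP at [0.258, -0.569, 0.242] pointing down, gripper open.
Joint ranges: [-161.28, 161.28], [-22.2, 115.67], [-73.04, 71.86], [3.21, 147.25], [-68.34, 248.33], [10.77, 114.83], [-161.83, 161.83]. Speed limits (degrees/s): [108.29, 108.29, 136.94, 136.94, 172.46, 172.46, 172.46].

## Interface

Orientations are given as [roll, pitch, yaw] about the fixed x, y, z axes, in that order (R = Rz(yaw) Ry(pitch) Rx(roll)).
In Python, from bench import arm gives the robot as it stands.
- The arm moves only by the shell command python3 -m crank 'ROWS' [FORCE]. ROWS is JSON, a list of rows, each a list of 3 entries, a list of its own where there are three numbers: the closure, from 0 (fully open) to 1 (shut), then the shift along the world's x, y, z in m, then the turn, a rotation vector about the world's x, y, z in rad. In form: [[jaw, [dx, dy, dz], [rx, ry, rz]], ...]. A call has 1 to 8 rows; each row is the pose to reach, as a shift and turn from the pose commanded when the call began; what a row does not reach only later rows make up. A row lasts 1/10 s, in which the tool goes at most 50 mm and 8.59 degrees, less where a joint would pass 70% of its speed; a pose out of reach is approached as far as the arm can. A call with a gripper value outside its range is refused whole. The fingers move at their own pace and stop on an object; FORCE is the grip in N (left out, the last holds). Time passes only in rows, so rows that repeat a pose let the fingers close. It gives the time, the measured TCP pose, the force and the opening at its end, in the units of the state.
- arm.get_state(): the state, without advancing time (a new reading comes with each control period).
- arm.snapshot(name): name is "side" or "top" or "wrist"; returns (picture, depth): 384x512x3 uint8, red, green, blue; 384x512 float32, m along the optical axis (not along the pixel's ray), 0 where there is no reading.
- arm.camera_params(name): a dict with "intrinsics" (3x3 intrinsics, pixels), "rvec" (rotation vector, rad) and "tvec" (3), from world to camera coordinates, as OpenCV has them. Camera axes: x right, y down, z forward; pixel columns grow to the right and rows downward; lengths in m; the calibration is good to about 2 mm. The wrist camera is an equidistant fisheye: a pixel r from the principal point sees the ray r / f radians off the axis. A picture is of the moment at which its call begins: read the wrist's pose just before it. camera_params takes no time and is no camera call; for the wrist camera it gives the pose at the moment of the call.
- arm.sign_off(): hands the job in, once; it reports no verdict.
The state is a dict: "t": time; "joints": joint angles; "joint_velocities": joint speeds; "joint_efforts": joint torques, N m; "position": TCP position; "tcp_rot": TCP orientation; "wrist_force": force on the tool from outside, world axes, zero at the start; "torque": the same for the moment, N m; "grip_width": opening from 0.0 (shut) to 1.0 (fully open).
Only numpy, scipy, OpenCV 4.12 (cv2) and the standard library are available. Lean on these libraries where they do the work, as an engineer would, in place of code of your own. Each camera call takes 0.05 s, during which the arm holds its last target. There are 200 camera calls.

## Working session

There is one attempt and no reset: what is moved stays moved. The work goes in short steps, Python scripts to look and compute and a shell command to move; the robot and the scene stay as the last step left them, time stands still between calls to the robot, and variables do not carry over. Pictures are saved under pics/ and viewed, about 8 in all and at most 12, crops included, and the job is handed in when it is done.

```bash
ls; mkdir -p pics; cat > h.py <<'E'
import numpy as np, cv2, json
from bench import arm
def snap(n,f=None):
    p=arm.camera_params(n); im,d=arm.snapshot(n)
    if f: cv2.imwrite(f'pics/{f}.png',im[:,:,::-1])
    np.savez(f'pics/{f or n}.npz',im=im,d=d,K=p['intrinsics'],r=p['rvec'],t=p['tvec'])
    return im,d,p
def load(f):
    z=np.load(f'pics/{f}.npz'); return z['im'],z['d'],dict(intrinsics=z['K'],rvec=z['r'],tvec=z['t'])
def ray(p,uv,fish=False):
    K=np.array(p['intrinsics'],float); R=cv2.Rodrigues(np.array(p['rvec'],float))[0]; t=np.array(p['tvec'],float).ravel()
    uv=np.atleast_2d(np.array(uv,float))
    a=(uv-[K[0,2],K[1,2]])/[K[0,0],K[1,1]]
    if fish:
        th=np.linalg.norm(a,axis=1,keepdims=True); s=np.where(th>1e-9,np.sin(th)/np.maximum(th,1e-9),1)
        dc=np.hstack([a*s,np.cos(th)])
    else: dc=np.hstack([a,np.ones((len(a),1))])
    return -R.T@t, dc@R
def plane(p,uv,z,fish=False):
    o,d=ray(p,uv,fish); return o+d*((z-o[2])/d[:,2:3])
E
python3 - <<'E'
from h import *
s=arm.get_state(); print({k:np.round(v,3).tolist() for k,v in s.items()})
for n in ('top','side'):
    im,d,p=snap(n,n); print(n,np.round(p['intrinsics'],1).tolist(),ray(p,[[256,192]]),(d>0).mean())
E
```

```text
pics
{'t': 0.0, 'joints': [63.283, 23.948, -0.59, 92.486, 0.269, 63.638, -3.036], 'joint_velocities': [0.016, 0.095, 0.026, -0.125, 0.06, -0.008, -0.115], 'joint_efforts': [0.0, -86.444, 0.679, -43.491, 0.019, 0.007, 0.0], 'position': [0.257, -0.569, 0.242], 'tcp_rot': [-179.928, 0.005, 24.34], 'wrist_force': [-0.043, -0.046, 0.147], 'torque': [-0.02, 0.003, 0.003], 'grip_width': 0.996}
top [[385.9, 0.0, 257.1], [0.0, 385.9, 187.4], [0.0, 0.0, 1.0]] (array([ 0.47358777, -0.01190859,  1.30139346]), array([[ 0.07960685,  0.00907738, -0.99685984]])) 0.9959818522135416
side [[348.5, 0.0, 255.9], [0.0, 348.5, 187.2], [0.0, 0.0, 1.0]] (array([ 0.35692163, -0.72509794,  0.50784566]), array([[ 0.26548269,  0.83281863, -0.48592219]])) 0.995880126953125
```

View pics/top.png

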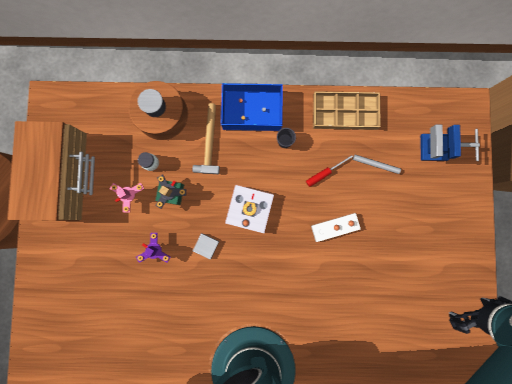

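View pics/side.png

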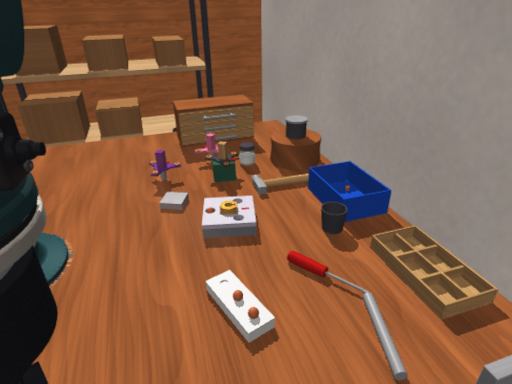

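The top view shows the jig at (250,208), the white block at (336,227) with beads at about (337,227) and (351,223), and the guide with its wooden knob on the green stand at (170,191).
Possible mix-ups:
- Guide: pink look-alike at (126,196) and purple look-alike at (153,248).
- Beads: copper balls in the blue bin at (241,100) and (264,109), and the filled well at (246,222).

By the description I choose the guide on the green stand and the two beads on the white block. I'll check them in one close crop.

```bash
python3 - <<'E'
from h import *
im,d,p=load('top')
a=cv2.resize(im[165:260,105:285],None,fx=4.4,fy=4.4,interpolation=cv2.INTER_CUBIC)[:,:,::-1]
b=cv2.resize(im[205:250,300:370],None,fx=4,fy=4,interpolation=cv2.INTER_CUBIC)[:,:,::-1]
c=np.zeros((600,800,3),np.uint8);c[:a.shape[0],:a.shape[1]]=a[:600,:800];c[420:420+b.shape[0],:b.shape[1]]=b[:180];cv2.imwrite('pics/crop1.png',c)
hsv=cv2.cvtColor(im,cv2.COLOR_RGB2HSV)
def blobs(m,name,mn,z,roi):
    u0,u1,v0,v1=roi; mm=np.zeros_like(m);mm[v0:v1,u0:u1]=m[v0:v1,u0:u1]
    n,l,s,c=cv2.connectedComponentsWithStats(mm.astype(np.uint8))
    for i in range(1,n):
        if s[i,4]>=mn: print(name,s[i].tolist(),c[i].round(1),plane(p,c[i],z)[0].round(4))
H,S,V=[hsv[:,:,i].astype(int) for i in range(3)]
w=(S<50)&(V>180)
for nm,roi,z in(('block',(305,370,205,250),.024),('jig',(215,285,178,240),.038)):
    mm=np.zeros(w.shape,np.uint8);mm[roi[2]:roi[3],roi[0]:roi[1]]=w[roi[2]:roi[3],roi[0]:roi[1]]
    cs=max(cv2.findContours(mm,0,1)[0],key=cv2.contourArea);r=cv2.minAreaRect(cs);bx=plane(p,cv2.boxPoints(r),z)
    print(nm,r,bx.mean(0).round(4),bx[:,:2].round(4).tolist())
cop=((H<12)|(H>174))&(S>90)
blobs(cop,'bead',6,.031,(312,362,213,242))
blobs(cop,'jigred',4,.038,(230,272,190,232))
blobs((H>18)&(H<32)&(S>120)&(V>120),'brass',10,.052,(230,272,190,232))
blobs((H>60)&(H<95)&(S>80),'green',10,.06,(150,190,170,212))
blobs((H>5)&(H<22)&(S>60)&(V>140),'knob',5,.118,(150,190,170,212))
blobs(((H<6)|(H>174))&(S>150),'tab',2,.066,(150,190,170,212))
E
```

```text
block ((335.44720458984375, 227.09597778320312), (17.100358963012695, 46.40640640258789), 73.81079864501953) [ 0.4644 -0.2638  0.024 ] [[0.4686, -0.1826], [0.5137, -0.3294], [0.4601, -0.3447], [0.4153, -0.1985]]
jig ((249.1773681640625, 208.6015167236328), (40.22563934326172, 39.723716735839844), 14.534457206726074) [0.5199 0.021  0.038 ] [[0.472, 0.0998], [0.5986, 0.0702], [0.5675, -0.0584], [0.4416, -0.0277]]
bead [312, 213, 41, 12, 145] [325.4 216.6] [ 0.4981 -0.2296  0.031 ]
bead [320, 213, 42, 29, 293] [349.1 234.1] [ 0.4426 -0.307   0.031 ]
bead [349, 221, 5, 5, 21] [351.  222.9] [ 0.479  -0.3131  0.031 ]
bead [334, 225, 5, 5, 22] [336.1 227.1] [ 0.4645 -0.2645  0.031 ]
bead [312, 233, 3, 7, 11] [312.5 236.7] [ 0.4318 -0.1876  0.031 ]
jigred [230, 190, 3, 2, 4] [231.2 190.2] [0.5788 0.081  0.038 ]
jigred [259, 190, 13, 4, 28] [266.6 190.8] [ 0.5791 -0.0351  0.038 ]
jigred [230, 192, 3, 3, 4] [231. 193.] [0.5698 0.0816 0.038 ]
jigred [252, 194, 2, 6, 8] [252.4 196.2] [0.5603 0.0112 0.038 ]
jigred [265, 205, 7, 27, 103] [269.1 222. ] [ 0.4772 -0.0448  0.038 ]
jigred [243, 220, 6, 6, 30] [245.4 222.6] [0.4737 0.0325 0.038 ]
jigred [230, 225, 22, 7, 71] [238.4 229.2] [0.4521 0.0548 0.038 ]
brass [243, 202, 13, 13, 90] [249.  208.5] [0.5195 0.021  0.052 ]
green [174, 183, 9, 6, 42] [178.2 185.5] [0.5896 0.2513 0.06  ]
green [158, 184, 3, 7, 12] [158.9 186.8] [0.584  0.3137 0.06  ]
green [156, 192, 5, 9, 28] [157.7 196. ] [0.5542 0.3164 0.06  ]
green [166, 196, 15, 8, 78] [174.6 199.9] [0.5426 0.2613 0.06  ]
knob [150, 170, 40, 19, 433] [167.9 176.5] [0.6115 0.2721 0.118 ]
knob [159, 186, 10, 9, 55] [163.5 190.1] [0.5691 0.2841 0.118 ]
knob [180, 190, 4, 4, 9] [182.  191.6] [0.5655 0.2268 0.118 ]
knob [150, 202, 40, 10, 269] [166.  207.5] [0.5155 0.2742 0.118 ]
tab [171, 181, 5, 5, 15] [173.1 182.8] [0.5973 0.2671 0.066 ]
```

View pics/crop1.png

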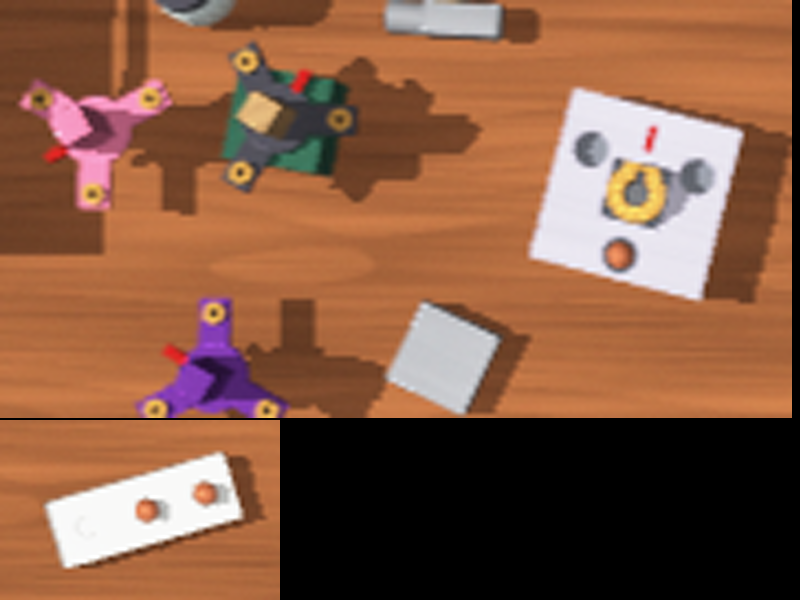

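The crop confirms it: the green stand carries a dark guide with a tan knob and a red tab at about (173,183). The pink and purple pieces are look-alikes. The jig has two empty wells, and one bead sits in well_3.

Next I'll move above the -50 bead at a yaw that puts the jaws across the row.

```bash
python3 -m crank '[[0,[0.2215,0.256,-0.08],[0,0,1.2]],[0,[0.2215,0.256,-0.08],[0,0,1.2]],[0,[0.2215,0.256,-0.08],[0,0,1.2]],[0,[0.2215,0.256,-0.08],[0,0,1.2]],[0,[0.2215,0.256,-0.08],[0,0,1.2]],[0,[0.2215,0.256,-0.08],[0,0,1.2]],[0,[0.2215,0.256,-0.08],[0,0,1.2]],[0,[0.2215,0.256,-0.08],[0,0,1.2]]]' 40
python3 -m crank '[[0,[0,0,0],[0,0,0.12]],[0,[0,0,0],[0,0,0.243]],[0,[0,0,0],[0,0,0.243]]]'
python3 - <<'E'
from h import *
s=arm.get_state();print(s['t'],np.round(s['position'],4),s['tcp_rot'],s['wrist_force'])
im,d,p=snap('wrist','w1');print(np.round(p['intrinsics'],1).tolist(),ray(p,[[256,192]],True))
E
```

```text
t: 0.9
position: [0.4826, -0.307, 0.161]
tcp_rot: [180.0, -0.2, 93.9]
wrist_force: [-0.4, -0.6, -0.4]
grip_width: 1.0
t: 1.2
position: [0.4789, -0.3134, 0.1619]
tcp_rot: [-180.0, -0.0, 107.1]
wrist_force: [0.3, -0.8, -0.1]
grip_width: 1.001
1.2 [ 0.4789 -0.3134  0.1619] [-1.79983759e+02 -3.51531837e-02  1.07142739e+02] [ 0.31327128 -0.779453   -0.07125528]
[[297.3, 0.0, 255.3], [0.0, 297.3, 193.2], [0.0, 0.0, 1.0]] (array([ 0.45985381, -0.24957941,  0.29223888]), array([[ 0.07929232, -0.24654672, -0.96588169]]))
```

View pics/w1.png

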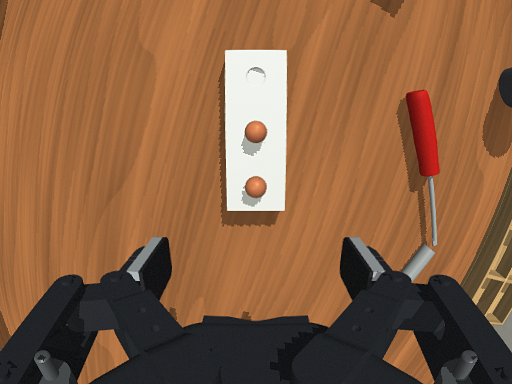

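The wrist view shows the bead under the tool at (256,187), the next bead at (256,132) and the empty dimple at (256,74).

```bash
cat >> h.py <<'E'
def copper(im):
    h=cv2.cvtColor(im,cv2.COLOR_RGB2HSV); H,S,V=[h[:,:,i].astype(int) for i in range(3)]
    return (((H<13)|(H>174))&(S>90)).astype(np.uint8),H,S,V
E
python3 - <<'E'
from h import *
im,d,p=load('w1')
m,_,_,_=copper(im); mm=0*m; mm[55:207,229:283]=m[55:207,229:283]
n,l,s,c=cv2.connectedComponentsWithStats(mm)
for i in range(1,n):
    if s[i,4]>80: print(s[i],c[i],plane(p,c[i],.031,True)[0].round(4))
E
```

```text
[245 121  22  22 378] [255.29100529 131.41005291] [ 0.4645 -0.2641  0.031 ]
[245 176  21  22 344] [255.21511628 186.66569767] [ 0.4791 -0.3117  0.031 ]
```

```bash
python3 -m crank '[[0,[0.0002,0.001,-0.04],[0,0,0]],[0,[0.0002,0.001,-0.08],[0,0,0]],[0,[0.0002,0.001,-0.11],[0,0,0]],[0,[0.0002,0.001,-0.124],[0,0,0]],[0.3,[0.0002,0.001,-0.124],[0,0,0]],[0.6,[0.0002,0.001,-0.124],[0,0,0]],[0.8,[0.0002,0.001,-0.124],[0,0,0]],[1,[0.0002,0.001,-0.124],[0,0,0]]]' 40
python3 -m crank '[[1,[0,0,0],[0,0,0]],[1,[0,0,0],[0,0,0]],[1,[0,0,0],[0,0,0]],[1,[0,0,0],[0,0,0]]]'
```

```text
t: 2.05
position: [0.4798, -0.3129, 0.0396]
tcp_rot: [179.9, 0.1, 107.0]
wrist_force: [0.6, -0.3, 0.0]
grip_width: 0.327
t: 2.45
position: [0.4796, -0.3129, 0.0392]
tcp_rot: [180.0, 0.1, 107.0]
wrist_force: [-1.7, 0.9, 8.9]
grip_width: 0.2
```

```bash
python3 -m crank '[[1,[0,0,0.005],[0,0,0]],[1,[0,0,0.02],[0,0,0]],[1,[0,0,0.06],[0,0,0]],[1,[0,0,0.1],[0,0,0]]]'
python3 - <<'E'
from h import *
s=arm.get_state();print(s['t'],s['position'],s['grip_width'])
im,d,p=snap('wrist','w2')
cv2.imwrite('pics/w2c.png',cv2.resize(im[90:384,90:420],None,fx=1.8,fy=1.8)[:,:,::-1])
E
```

```text
t: 2.85
position: [0.479, -0.312, 0.1402]
tcp_rot: [-180.0, -0.0, 107.0]
wrist_force: [-0.1, -0.5, 0.5]
grip_width: 0.195
2.85 [ 0.47903059 -0.31202696  0.14020062] 0.1948436717679335
```

View pics/w2c.png

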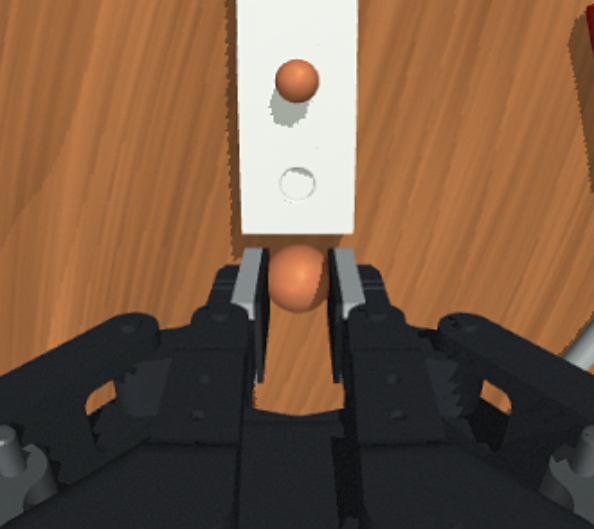

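The bead is held at the pad tips, about 8 mm below the TCP. I'll carry it over well_2 and look from there.

```bash
python3 -m crank '[[1,[0.054,0.288,0],[0,0,-0.011]],[1,[0.054,0.288,0],[0,0,-0.011]],[1,[0.054,0.288,0],[0,0,-0.011]],[1,[0.054,0.288,0],[0,0,-0.011]],[1,[0.054,0.288,0],[0,0,-0.011]],[1,[0.054,0.288,0],[0,0,-0.011]],[1,[0.054,0.288,0],[0,0,-0.011]],[1,[0.054,0.288,0],[0,0,-0.011]]]'
python3 -m crank '[[1,[0,0,0],[0,0,0]],[1,[0,0,0],[0,0,0]]]'
python3 - <<'E'
from h import *
s=arm.get_state();print(s['t'],s['position'],s['tcp_rot'])
im,d,p=snap('wrist','w3')
cv2.imwrite('pics/w3c.png',cv2.resize(im,None,fx=1.5,fy=1.5)[:,:,::-1])
E
```

```text
t: 3.7
position: [0.5335, -0.0235, 0.1392]
tcp_rot: [180.0, 0.0, 106.5]
wrist_force: [-0.2, -1.0, -0.5]
grip_width: 0.198
t: 3.9
position: [0.5332, -0.0258, 0.1385]
tcp_rot: [-180.0, 0.0, 106.3]
wrist_force: [-0.5, -0.3, -1.7]
grip_width: 0.197
3.9 [ 0.53319466 -0.02577284  0.13852852] [-1.79995475e+02  2.97035983e-02  1.06272878e+02]
```

View pics/w3c.png

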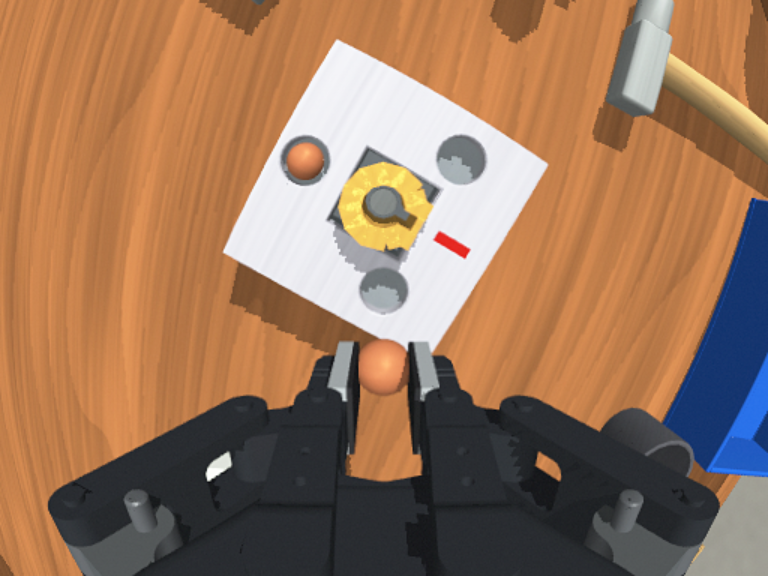

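The wrist view shows well_2 at (256,194), well_1 at (307,107), well_3 with its bead at (203,107), the hub at (256,137) and the stripe at (301,163), in unscaled pixels. I'll measure these.

```bash
python3 - <<'E'
from h import *
im,d,p=load('w3'); cop,H,S,V=copper(im)
red=((H<8)|(H>172))&(S>170); red[:150]=0;red[175:]=0;red[:,:285]=0;red[:,318:]=0
v,u=np.nonzero(red); st=plane(p,[u.mean(),v.mean()],.038,True)[0]
w=((S<45)&(V>185)).astype(np.uint8); w[:, :140]=0; w[:,370:]=0;w[235:]=0
c=max(cv2.findContours(w,0,1)[0],key=cv2.contourArea)
P=plane(p,c[:,0,:],.038,True)[:,:2].astype(np.float32)
r=cv2.minAreaRect(P);print('jigrect',r,'stripe',st.round(4))
br=(H>18)&(H<34)&(S>110)&(V>110); br[:100]=0;br[175:]=0;br[:,:215]=0;br[:,295:]=0
c=max(cv2.findContours(br.astype(np.uint8),0,1)[0],key=cv2.contourArea)
q=plane(p,cv2.convexHull(c)[:,0,:],.052,True)[:,:2].astype(np.float32);print('hub',cv2.minEnclosingCircle(q),cv2.fitEllipse(q))
W=[]
for n,(a,b) in {'w2':(256,194),'w1':(307,107),'w3':(203,107)}.items():
    m=np.zeros_like(w);cv2.circle(m,(a,b),20,1,-1);m&=(1-(((S<45)&(V>195)))).astype(np.uint8)
    c=max(cv2.findContours(m,0,1)[0],key=cv2.contourArea)
    q=plane(p,cv2.convexHull(c)[:,0,:],.038,True)[:,:2].astype(np.float32);e=cv2.fitEllipse(q);print(n,np.round(e[0],4),np.round(e[1],4),cv2.minEnclosingCircle(q));W.append(e[0])
W=np.array(W);c=W.mean(0);print('centre',c,[np.degrees(np.arctan2(*(x-c)[::-1])) for x in W],'stripe ang',np.degrees(np.arctan2(*(st[:2]-c)[::-1])))
b=np.zeros_like(cop);b[225:265,238:275]=cop[225:265,238:275];v,u=np.nonzero(b)
for z in (.125,.131): print('held',plane(p,[u.mean(),v.mean()],z,True))
E
```

```text
jigrect ((0.5199330449104309, 0.021806813776493073), (0.12958267331123352, 0.12955081462860107), 76.5074234008789) stripe [0.5606 0.0119 0.038 ]
hub ((0.5210912823677063, 0.021421819925308228), 0.023201294243335724) ((0.5208001732826233, 0.021515190601348877), (0.04304179549217224, 0.04535692185163498), 72.70376586914062)
w2 [ 0.5326 -0.0207] [0.0262 0.0293] ((0.5329725742340088, -0.02083657868206501), 0.014706333167850971)
w1 [0.552  0.0564] [0.0259 0.0261] ((0.5520193576812744, 0.05646895244717598), 0.013337144628167152)
w3 [0.4746 0.0334] [0.026  0.0265] ((0.4744667410850525, 0.03329749405384064), 0.013334999792277813)
centre [0.51972535 0.02303463] [np.float64(-73.61254761064012), np.float64(45.9566188131854), np.float64(167.12586440833093)] stripe ang -15.176212497174792
held [[ 0.53404953 -0.0264722   0.125     ]]
held [[ 0.53325719 -0.02376238  0.131     ]]
```

```bash
python3 -m crank '[[1,[0.0002,0.001,-0.04],[0,0,0]],[1,[0.0002,0.001,-0.075],[0,0,0]],[1,[0.0002,0.001,-0.086],[0,0,0]],[1,[0.0002,0.001,-0.086],[0,0,0]],[1,[0.0002,0.001,-0.086],[0,0,0]],[0.6,[0.0002,0.001,-0.086],[0,0,0]],[0.4,[0.0002,0.001,-0.086],[0,0,0]],[0.3,[0.0002,0.001,-0.086],[0,0,0]]]'
python3 -m crank '[[0,[0,0,0],[0,0,0]],[0,[0,0,0.04],[0,0,0]],[0,[0,0,0.09],[0,0,0]],[0,[-0.069,-0.24,0.09],[0,0,-0.5]],[0,[-0.069,-0.24,0.09],[0,0,-0.5]],[0,[-0.069,-0.24,0.09],[0,0,-0.5]],[0,[-0.069,-0.24,0.09],[0,0,-0.5]],[0,[-0.069,-0.24,0.09],[0,0,-0.5]]]'
python3 - <<'E'
from h import *
s=arm.get_state();print(s['t'],s['position'],s['tcp_rot'])
im,d,p=snap('wrist','w4'); m,_,_,_=copper(im)
it,dt,pt=snap('top','t4'); 
cv2.imwrite('pics/t4c.png',np.hstack([cv2.resize(it[180:245,215:370],None,fx=3,fy=3),cv2.resize(im[:,60:452],(320,195*320//320))])[:,:,::-1] if 0 else np.vstack([cv2.resize(it[180:245,215:370],(512,215),interpolation=cv2.INTER_CUBIC),im])[:,:,::-1])
E
```

```text
t: 4.75
position: [0.5338, -0.0235, 0.0528]
tcp_rot: [180.0, 0.0, 106.4]
wrist_force: [-0.9, 0.1, 0.3]
grip_width: 0.689
t: 5.55
position: [0.4637, -0.2652, 0.1427]
tcp_rot: [180.0, 0.0, 77.6]
wrist_force: [1.1, -0.1, 0.3]
grip_width: 1.001
5.55 [ 0.46368374 -0.26521603  0.14266142] [1.79972890e+02 2.50627271e-02 7.76319634e+01]
```

View pics/t4c.png

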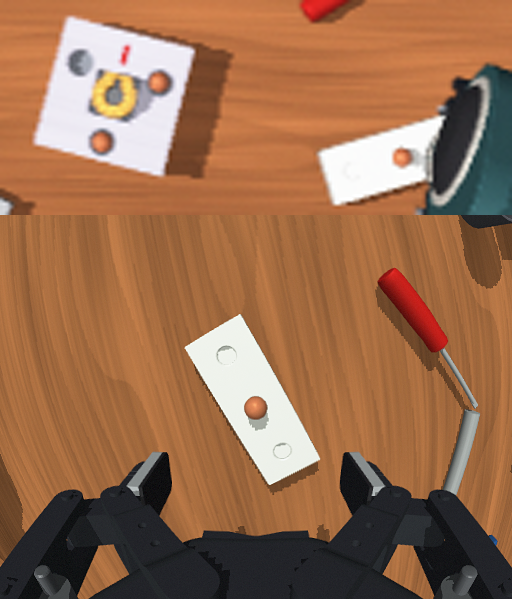

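The first bead is seated in well_2 (top crop at (158,82)). The second bead lies at (256,193) in the wrist view. I'll grasp it and carry it over well_1.

```bash
python3 -m crank '[[0,[0,-0.0012,-0.04],[0,0,0]],[0,[0,-0.0012,-0.08],[0,0,0]],[0.3,[0,-0.0012,-0.104],[0,0,0]],[0.5,[0,-0.0012,-0.104],[0,0,0]],[0.7,[0,-0.0012,-0.104],[0,0,0]],[1,[0,-0.0012,-0.104],[0,0,0]],[1,[0,-0.0012,-0.104],[0,0,0]],[1,[0,-0.0012,-0.104],[0,0,0]]]' 40
python3 -m crank '[[1,[0,0,0],[0,0,0]],[1,[0,0,0],[0,0,0]],[1,[0,0,0],[0,0,0]],[1,[0,0,0.01],[0,0,0]],[1,[0,0,0.05],[0,0,0]],[1,[0,0,0.1],[0,0,0]],[1,[0.02,0.02,0.1],[0,0,-0.1]],[1,[0.03,0.06,0.1],[0,0,-0.2]]]'
python3 -m crank '[[1,[0.0579,0.26,0],[0,0,-0.344]],[1,[0.0579,0.26,0],[0,0,-0.344]],[1,[0.0579,0.26,0],[0,0,-0.344]],[1,[0.0579,0.26,0],[0,0,-0.344]],[1,[0.0579,0.26,0],[0,0,-0.344]],[1,[0.0579,0.26,0],[0,0,-0.344]],[1,[0.0579,0.26,0],[0,0,-0.344]],[1,[0.0579,0.26,0],[0,0,-0.344]]]'
python3 - <<'E'
from h import *
s=arm.get_state();print(s['t'],s['position'],s['tcp_rot'],s['grip_width'])
im,d,p=snap('wrist','w5'); m,_,_,_=copper(im)
b=np.zeros_like(m);b[225:265,235:278]=m[225:265,235:278];v,u=np.nonzero(b);print(len(v),plane(p,[u.mean(),v.mean()],s['position'][2]-.008,True))
E
```

```text
t: 6.45
position: [0.4653, -0.2651, 0.0398]
tcp_rot: [179.9, 0.1, 77.7]
wrist_force: [-0.7, 0.4, 9.2]
grip_width: 0.197
t: 7.25
position: [0.496, -0.2068, 0.1411]
tcp_rot: [179.7, 0.0, 65.8]
wrist_force: [0.4, 1.5, -0.9]
grip_width: 0.194
t: 8.05
position: [0.5524, 0.0557, 0.1391]
tcp_rot: [180.0, -0.0, 46.6]
wrist_force: [-0.5, -1.3, -0.8]
grip_width: 0.194
8.05 [0.55241611 0.05569739 0.1391216 ] [ 1.79971684e+02 -2.25299544e-02  4.66324079e+01] 0.19385402808622082
1006 [[0.55416109 0.05682885 0.1311216 ]]
```

```bash
python3 -m crank '[[1,[-0.001,-0.0005,-0.04],[0,0,0]],[1,[-0.001,-0.0005,-0.075],[0,0,0]],[1,[-0.001,-0.0005,-0.086],[0,0,0]],[1,[-0.001,-0.0005,-0.086],[0,0,0]],[1,[-0.001,-0.0005,-0.086],[0,0,0]],[0.6,[-0.001,-0.0005,-0.086],[0,0,0]],[0.4,[-0.001,-0.0005,-0.086],[0,0,0]],[0.3,[-0.001,-0.0005,-0.086],[0,0,0]]]'
python3 -m crank '[[0,[0,0,0],[0,0,0]],[0,[0,0,0.04],[0,0,0]],[0,[0,0,0.09],[0,0,0]],[0,[0,0,0.14],[0,0,0]],[0,[0.018,0.228,0.17],[0,0,0.22]],[0,[0.018,0.228,0.17],[0,0,0.22]],[0,[0.018,0.228,0.17],[0,0,0.22]],[0,[0.018,0.228,0.17],[0,0,0.22]]]'
python3 -m crank '[[0,[0.003,0.05,0],[0,0,0]],[0,[0.003,0.05,0],[0,0,0]],[0,[0.003,0.05,0],[0,0,0]]]'
python3 - <<'E'
from h import *
s=arm.get_state();print(s['t'],s['position'],s['tcp_rot'],s['grip_width'])
im,d,p=snap('wrist','w6'); it,_,_=snap('top','t6')
cv2.imwrite('pics/t6c.png',np.vstack([cv2.resize(it[160:245,115:285],(430,215),interpolation=cv2.INTER_CUBIC),im[:,40:470]])[:,:,::-1])
E
```

```text
t: 8.9
position: [0.5517, 0.0548, 0.053]
tcp_rot: [180.0, -0.0, 46.6]
wrist_force: [-0.2, -0.1, -0.0]
grip_width: 0.694
t: 9.7
position: [0.5669, 0.2543, 0.2189]
tcp_rot: [180.0, -0.0, 59.2]
wrist_force: [1.9, -0.6, 0.2]
grip_width: 1.002
t: 10.0
position: [0.5694, 0.3038, 0.2179]
tcp_rot: [-180.0, 0.0, 59.3]
wrist_force: [0.3, -0.6, 0.0]
grip_width: 0.998
10.0 [0.56940747 0.30377701 0.21790469] [-1.79961749e+02  1.94891404e-02  5.93043955e+01] 0.9983913283113247
```

View pics/t6c.png

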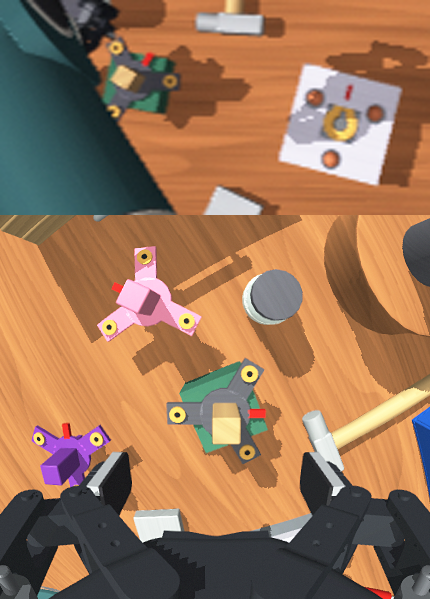

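All three wells now hold a bead, as the top crop shows. In the wrist view the knob top is at (266,209), the tab at (297,198), and the arm rings at (217,199), (290,158) and (287,238). I'll measure those.

```bash
python3 - <<'E'
from h import *
im,d,p=load('w6'); _,H,S,V=copper(im)
def cen(m,uv,r):
    k=np.zeros(m.shape,np.uint8);cv2.circle(k,uv,r,1,-1);k&=m.astype(np.uint8)
    c=cv2.convexHull(np.argwhere(k)[:,::-1].astype(np.int32)); M=cv2.moments(c); return np.array([M['m10']/M['m00'],M['m01']/M['m00']]),k
gold=(H>14)&(H<34)&(S>90)&(V>130)
q=[plane(p,cen(gold,u,11)[0],.067,True)[0] for u in((217,199),(290,158),(287,238))]
q=np.array(q)[:,:2];c=q.mean(0);a=np.degrees(np.arctan2(*(q-c).T[::-1]));print('rings',q.round(4),'c',c.round(4),a,np.linalg.norm(q-c,axis=1))
tb,_=cen(((H<8)|(H>174))&(S>170),(297,198),14);t=plane(p,tb,.066,True)[0,:2];print('tab',t,np.degrees(np.arctan2(*(t-c)[::-1])))
kb,k=cen((H>8)&(H<28)&(S>50)&(V>175),(266,209),22);print('knobtop',kb,plane(p,kb,.118,True),k.sum())
v,u=np.nonzero(k); r=cv2.minAreaRect(plane(p,np.c_[u,v],.118,True)[:,:2].astype(np.float32));print(r)
E
```

```text
rings [[0.5292 0.3094]
 [0.6104 0.3084]
 [0.5688 0.2385]] c [0.5695 0.2854] [149.20790271  29.31364128 -90.78152256] [0.04687232 0.04691237 0.04696728]
tab [0.59814893 0.26951325] -29.037284621164623
knobtop [265.76968254 208.69539683] [[0.57271294 0.29168801 0.118     ]] 1090
((0.5731570720672607, 0.29167866706848145), (0.0343865267932415, 0.023225396871566772), 59.13051223754883)
```

```bash
python3 -m crank '[[0,[-0.0003,-0.0183,0],[0,0,0]],[0,[-0.0003,-0.0183,-0.02],[0,0,0]],[0,[-0.0003,-0.0183,-0.06],[0,0,0]],[0,[-0.0003,-0.0183,-0.1],[0,0,0]],[0,[-0.0003,-0.0183,-0.125],[0,0,0]],[0.3,[-0.0003,-0.0183,-0.13],[0,0,0]],[0.5,[-0.0003,-0.0183,-0.13],[0,0,0]],[0.6,[-0.0003,-0.0183,-0.13],[0,0,0]]]' 80
python3 -m crank '[[0.7,[0,0,0],[0,0,0]],[0.8,[0,0,0],[0,0,0]],[1,[0,0,0],[0,0,0]],[1,[0,0,0],[0,0,0]],[1,[0,0,0],[0,0,0]],[1,[0,0,0],[0,0,0]]]'
```

```text
t: 10.9
position: [0.5707, 0.284, 0.09]
tcp_rot: [179.9, -0.1, 59.1]
wrist_force: [0.0, 0.1, -0.1]
grip_width: 0.516
t: 11.5
position: [0.5705, 0.2844, 0.09]
tcp_rot: [179.9, -0.1, 59.2]
wrist_force: [-1.9, -2.1, 9.2]
grip_width: 0.273
```

```bash
python3 -m crank '[[1,[0,0,0.01],[0,0,0]],[1,[0,0,0.03],[0,0,0]],[1,[0,0,0.055],[0,0,0]],[1,[0,0,0.075],[0,0,0]],[1,[-0.0085,-0.045,0.075],[0,0,0.05]],[1,[-0.0165,-0.088,0.075],[0,0,0.1]],[1,[-0.025,-0.132,0.075],[0,0,0.15]],[1,[-0.033,-0.176,0.075],[0,0,0.2]]]'
python3 -m crank '[[1,[-0.0085,-0.044,0],[0,0,0.05]],[1,[-0.0165,-0.0877,0],[0,0,0.101]],[1,[-0.0165,-0.0877,0],[0,0,0.101]],[1,[-0.0165,-0.0877,0],[0,0,0.101]],[1,[-0.0165,-0.0877,0],[0,0,0.101]]]'
python3 - <<'E'
from h import *
s=arm.get_state();print(s['t'],s['position'],s['tcp_rot'],s['grip_width'])
im,d,p=snap('wrist','w7'); it,_,_=snap('side','s7')
cv2.imwrite('pics/s7c.png',np.vstack([cv2.resize(it[110:250,160:300],(400,400),interpolation=cv2.INTER_CUBIC)[100:300],im[:,56:456]])[:,:,::-1])
E
```

```text
t: 12.3
position: [0.5362, 0.1067, 0.1643]
tcp_rot: [179.9, -0.0, 70.8]
wrist_force: [1.9, -0.3, -2.2]
grip_width: 0.271
t: 12.8
position: [0.5205, 0.0214, 0.164]
tcp_rot: [180.0, -0.0, 76.5]
wrist_force: [0.9, 0.2, -1.9]
grip_width: 0.268
12.8 [0.52046019 0.02141102 0.1639722 ] [ 1.79952602e+02 -2.46778849e-02  7.64620853e+01] 0.2681081029879179
```

View pics/s7c.png

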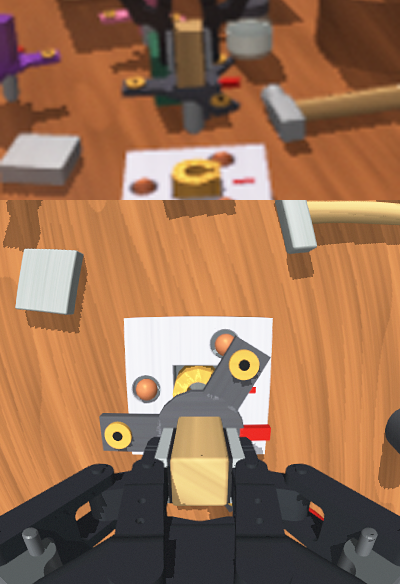

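The guide hangs upright over the hub. Wrist view rings are at (173,235) for the 180° arm and (300,164) for the +60° arm. I'll check its axis and yaw against the jig.

```bash
python3 - <<'E'
from h import *
im,d,p=load('w7'); _,H,S,V=copper(im); gold=(H>14)&(H<34)&(S>90)&(V>130)
def cen(u,r):
    k=np.zeros(gold.shape,np.uint8);cv2.circle(k,u,r,1,-1);k&=gold.astype(np.uint8)
    M=cv2.moments(cv2.convexHull(np.argwhere(k)[:,::-1].astype(np.int32)));return np.array([M['m10']/M['m00'],M['m01']/M['m00']])
for z in(.139,.141,.143):
    a,b=[plane(p,cen(u,18),z,True)[0,:2] for u in((173,235),(300,164))]
    L=np.linalg.norm(b-a); e=(b-a)/L; ang=np.degrees(np.arctan2(e[1],e[0]))
    # a at yaw+180, b at yaw+60: b-a points at yaw+30
    yaw=ang-30; n=(a+b)/2; r=L/np.sqrt(3); mid=np.radians(yaw+120); c=n-r*0.5*np.array([np.cos(mid),np.sin(mid)])
    print(z,'L',L.round(4),'(0.0813) yaw',yaw.round(2),'axis',c.round(4))
E
```

```text
0.139 L 0.0821 (0.0813) yaw -13.54 axis [0.5209 0.0209]
0.141 L 0.081 (0.0813) yaw -13.54 axis [0.5211 0.0218]
0.143 L 0.08 (0.0813) yaw -13.54 axis [0.5213 0.0226]
```

Yaw matches the jig to within 0.1°, and the axis agrees to about 1 mm. I'll lower the shaft into the bore and watch the force.

```bash
python3 -m crank '[[1,[-0.0006,0,-0.015],[0,0,0]],[1,[-0.0006,0,-0.03],[0,0,0]],[1,[-0.0006,0,-0.036],[0,0,0]],[1,[-0.0006,0,-0.04],[0,0,0]],[1,[-0.0006,0,-0.044],[0,0,0]],[1,[-0.0006,0,-0.048],[0,0,0]],[1,[-0.0006,0,-0.05],[0,0,0]],[1,[-0.0006,0,-0.05],[0,0,0]]]'
python3 -m crank '[[1,[0,0,-0.003],[0,0,0]],[1,[0,0,-0.006],[0,0,0]],[1,[0,0,-0.008],[0,0,0]],[1,[0,0,-0.008],[0,0,0]]]'
python3 -c "
from bench import arm;s=arm.get_state();print(s['position'],s['wrist_force'],s['torque'])"
```

```text
t: 13.7
position: [0.5196, 0.0205, 0.1132]
tcp_rot: [-180.0, 0.0, 76.4]
wrist_force: [-0.4, 0.4, -2.1]
grip_width: 0.272
t: 14.1
position: [0.5196, 0.0207, 0.105]
tcp_rot: [-180.0, -0.0, 76.4]
wrist_force: [0.9, 2.0, -3.4]
grip_width: 0.269
[0.51955296 0.02072843 0.10501227] [ 0.88581388  1.9984765  -3.40840291] [ 0.60794154 -0.19833881  0.02404442]
```

The key has passed the rim with almost no vertical force, so it is in the slot. I'll keep pushing to home.

```bash
python3 -m crank '[[1,[0,0,-0.004],[0,0,0]],[1,[0,0,-0.008],[0,0,0]],[1,[0,0,-0.012],[0,0,0]],[1,[0,0,-0.015],[0,0,0]],[1,[0,0,-0.015],[0,0,0]]]' 110
python3 -m crank '[[1,[0,0,-0.002],[0,0,0]],[1,[0,0,-0.004],[0,0,0]],[1,[0,0,-0.006],[0,0,0]],[1,[0,0,-0.007],[0,0,0]],[1,[0,0,-0.007],[0,0,0]]]'
python3 -m crank '[[1,[0,0,-0.001],[0,0,0]],[1,[0,0,-0.002],[0,0,0]],[1,[0,0,-0.002],[0,0,0]]]'
```

```text
t: 14.6
position: [0.5196, 0.0207, 0.0899]
tcp_rot: [-180.0, -0.0, 76.4]
wrist_force: [0.5, 2.9, -1.4]
grip_width: 0.27
t: 15.1
position: [0.5196, 0.0207, 0.0833]
tcp_rot: [-180.0, -0.0, 76.4]
wrist_force: [-0.7, 4.1, 3.4]
grip_width: 0.269
t: 15.4
position: [0.5197, 0.0207, 0.082]
tcp_rot: [180.0, 0.0, 76.4]
wrist_force: [-7.5, 3.3, 21.3]
grip_width: 0.268
```

```bash
python3 -m crank '[[1,[0,0,-0.001],[0,0,0]],[1,[0,0,-0.001],[0,0,0]],[1,[0,0,-0.001],[0,0,0]],[1,[0,0,-0.001],[0,0,0]]]'
python3 - <<'E'
from h import *
s=arm.get_state();print(s['t'],s['position'],s['wrist_force'],s['torque'])
im,d,p=snap('side','s8'); w,_,_=snap('wrist','w8')
cv2.imwrite('pics/s8c.png',np.vstack([cv2.resize(im[150:250,170:290],(480,400),interpolation=cv2.INTER_CUBIC)[:300],w[100:,16:496]])[:,:,::-1])
E
```

```text
t: 15.8
position: [0.5197, 0.0207, 0.082]
tcp_rot: [180.0, 0.0, 76.4]
wrist_force: [-16.4, 1.9, 44.0]
grip_width: 0.27
15.8 [0.51970016 0.02066988 0.08196897] [-16.38707221   1.8881366   43.98137402] [0.77874565 3.68317064 0.01889031]
```

View pics/s8c.png

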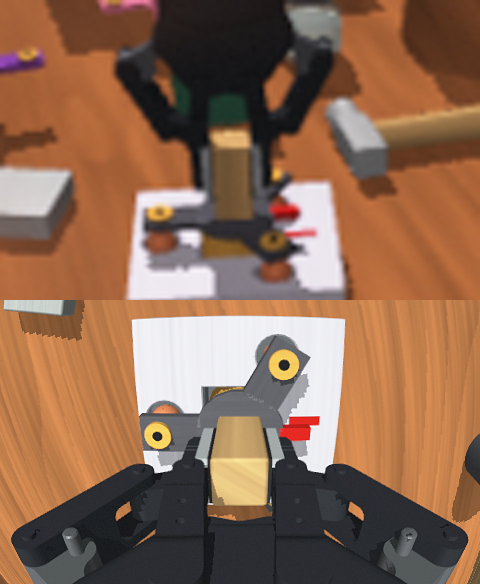

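The plate is down on the hub: z stays at 0.0820 while force rises to 44 N. The tab lines up with the red stripe, and the beads lie under the arms. I'll ease the push to about 25 N, then hand in.

```bash
python3 -m crank '[[1,[0,0,0.0009],[0,0,0]],[1,[0,0,0.0009],[0,0,0]],[1,[0,0,0.0009],[0,0,0]],[1,[0,0,0.0009],[0,0,0]],[1,[0,0,0.0009],[0,0,0]]]'
```

```text
t: 16.4
position: [0.5197, 0.0207, 0.082]
tcp_rot: [180.0, 0.0, 76.4]
wrist_force: [-9.1, 3.6, 24.7]
grip_width: 0.267
```

```bash
python3 -c "
from bench import arm;print(arm.sign_off());s=arm.get_state();print(s['t'],s['position'],s['wrist_force'])"
```

```text
the job is handed in; nothing more can be done
None
the job is handed in; nothing more can be done
```

I handed the job in at about 16.4 s. Both loose copper beads are in the two empty wells, and the guide is in the hub, gripped by its knob and held pressed home.

- **Beads:** after the second placing, the top view showed a bead in all three wells. The one in well_3 had not moved.
- **Key:** it went past the rim with almost no vertical force. The guide's measured yaw was -13.5°, the same as the jig's, so it needed no searching turn at the hub.
- **Fully home:** the tool stopped at z = 0.0820 m and stayed there while the vertical force rose from 21 to 44 N. That matches the plate sitting on the rim. I eased the push to about 25 N, which is well above the 8 N spring, and z did not change.
- **Final view:** the red tab lines up with the stripe, and the arms lie over the beads.
- **Other tools:** I kept the arm clear of them. The hammer and steel block look in place in the last pictures, but I didn't re-measure the bystanders one by one.

**Checks that disagreed:**
- The 44 N press was brief and went through the gripped guide. It is below the 120 N wrist limit, but above the 40 N limit set for the arm or gripper body, which I don't think applies here.
- A side force of about 9 N remained at the end.
- One direct measurement of well_2 was about 3 mm off because stray pixels got into it. I used the position computed from the jig's geometry instead.

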